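# Sort the polished copper and brass off the coppersmith's finishing bench

### The arm

A 6-joint arm with a two-finger parallel gripper is mounted at the origin on the work surface. World frame = base frame: x ahead of the robot, y to its left, z up, the work surface at z = 0. Lengths are in m, angles in rad, forces in N, time in s.
With the tool pointing down it reaches from about 0.225 to 0.875 m from the base axis. Payload 3.4 kg.
Tool frame: the origin (TCP) lies on the centre line of the jaws, within the pads' length; the fingertips stand 14 mm ahead of it and the grasp point (between the pads) lies 5 mm behind it; z points along the fingers, y is the line along which they close (so a half turn about z gives the same grasp; the last joint's range is limited). The gripper opens to 85 mm and grips with 20 to 120 N. Pads are 22 mm wide; open, the fingers measure 114 mm over their backs; the gripper's body (76 mm by 85 mm) begins 54 mm behind the grasp point. The pads swing forward as they close: fully open they stand 13 mm farther back than shut.
Start: joints at [-1.256, 0.276, 1.505, -0, 1.361, -0.121], TCP at [0.243, -0.521, 0.245] pointing down, gripper open.
Joint ranges: [-2.89, 2.89], [-0.75, 2.08], [0.22, 2.7], [-1.18, 4.32], [0.11, 2.71], [-2.7, 2.7]. Speed limits (rad/s): [2.57, 2.57, 3.14, 3.14, 3.14, 3.14].

### API

Orientations are given as a unit quaternion [w, x, y, z].
In Python, from rig import manip, eyes gives the robot as it stands.
- The arm moves only by the shell command python3 -m creep 'ROWS' [FORCE]. ROWS is JSON, a list of rows, each a list of 5 numbers: the opening, from 0 (shut) to 1 (fully open), then the shift along the tool's x, y, z normalised to -1 to 1, where 1 is 0.5 m, then the turn about the tool's z normalised to -1 to 1, where 1 is 360 degrees. In form: [[fingers, dx, dy, dz, spin], ...]. A call has 1 to 10 rows; each row is the pose to reach, as a shift and turn from the pose commanded when the call began, along the tool's axes at that moment, turning the shorter way round; what a row does not reach only later rows make up. A row lasts 1/10 s, in which the tool goes at most 50 mm and 8.59 degrees, less where a joint would pass 70% of its speed; a pose out of reach is approached as far as the arm can. A call with a number of a shift or a turn outside -1 to 1 is refused whole. A call with a gripper value outside its range is refused whole. The fingers move at their own pace and stop on an object; FORCE is the grip in N (left out, the last holds). Time passes only in rows, so rows that repeat a pose let the fingers close. It gives the time, the measured TCP pose, the force, the opening and the grip force at its end, in the units of the state.
- manip.get_state(): the state, without advancing time (a new reading comes with each control period).
- eyes.get_image(name): name is "scene" or "top"; returns a dict with "frame" (420x560x3 uint8, red, green, blue), "fx", "fy", "cx", "cy" (pixels), "R" (3x3) and "t" (3): a world point X has camera coordinates R X + t. Camera axes: x right, y down, z forward; pixel columns grow to the right and rows downward; lengths in m; the calibration is good to about 2 mm. A picture is of the moment at which its call begins. There is no depth.
- manip.sign_off(): hands the job in; it is judged then, once.
Trained networks look in the newest picture that a camera, given by its name, has taken for a name from the list of things; names that differ only in an ending like _2 or _b are one class to them, and where a whole thing is asked for, a point or a joint stands for the part that bears it (a point fixed in the world has none). Each returns a list of dicts, best first, with "confidence" (0 to 1); they miss things now and then, are a little off and sometimes report something else, mostly with a low value. They report only what shows in the picture. A call takes as long as a camera call. They do not tell look-alikes from the thing itself.
- eyes.regions_of(camera, label): "mask" (420x560 bool, what is visible of it) and "bbox" ([left, top, right, bottom] in pixels, round what is visible of it).
- eyes.place_of(camera, label): "centre" ([column, row] in pixels: a listed point, or the origin of a listed thing).
The state is a dict: "clock": time; "qpos": joint angles; "qd": joint speeds; "effort": joint torques, N m; "position": TCP position; "ee_rot": TCP orientation; "contact_force": force on the tool from outside, world axes, zero at the start; "moment": the same for the moment, N m; "width": finger opening in m; "gripper_force": force on a finger pad.
Only numpy, scipy, OpenCV 4.12 (cv2) and the standard library are available. Lean on these libraries where they do the work, as an engineer would, in place of code of your own. Each camera call takes 0.05 s, during which the arm holds its last target. There are 200 camera calls.

### The job

Sort the polished work off the bench: stand the copper tumbler and the copper vase upright in the blue-lined tray, stand the brass mortar and the brass candlestick upright in the red-lined tray, and lay the engraved plaque face up on the sloping rack, straight, with one of its short edges down against the cleat. Set each piece down gently, do not drop it. Leave the polish tin and the grey polishing bar where they are.

Things in the scene. Friction and masses are not known exactly. Their poses are not given: they have to be found in the camera images.
- tumbler: Plain polished copper drinking tumbler (orange-red metal), standing open end up: 54 mm outside diameter, 74 mm tall, straight-sided above 12 mm, wall 3 mm, about 0.13 kg. Origin at the centre of its underside, z up; its yaw means nothing.
- vase: Small copper vase (orange-red metal): round belly, 60 mm across at 36 mm height, with a dark line round it, and a straight cylindrical neck of 32 mm outside diameter from 68 mm height to the rim at 98 mm; foot 40 mm across; about 0.18 kg. The neck is the place to take hold of it. Origin at the centre of its underside, z up; its yaw means nothing.
- mortar: Brass spice mortar (yellow metal, no pestle), standing open end up: footed, straight-sided cup of 54 mm outside diameter from 26 mm height to the rim at 70 mm, wall 5 mm, foot 58 mm across; about 0.42 kg. Origin at the centre of its underside, z up; its yaw means nothing.
- candlestick: Brass candlestick (yellow metal), standing: base 66 mm across, thin stem with a small knob, and on top a cylindrical candle socket of 28 mm outside diameter from 64 mm height to the rim at 96 mm; about 0.26 kg. The socket is the place to take hold of it. Origin at the centre of its underside, z up; its yaw means nothing.
- plaque: Engraved plaque lying face up on the bench: dark wooden back 90 x 54 x 15 mm with a copper face bearing a round ornament in the middle, about 0.12 kg. Origin at the centre of its underside, x along the 90 mm side, y along the 54 mm side, z out of the engraved face. Either short edge may go down. It is smooth and slides by itself on the rack's board.
- tray_blue: Fixed low wooden tray lined with blue felt, for copper. Outside 130 mm along its x, 220 mm along its y, walls 30 mm tall and 6 mm thick (inside 118 x 208 mm). Origin at the centre of its underside; top of the felt at z = 8 mm. Room for two pieces side by side along y.
- tray_red: Fixed low wooden tray lined with crimson felt, for brass; the same in size and frame as the blue one: outside 130 (x) x 220 (y) x 30 mm, walls 6 mm, origin at the centre of its underside, top of the felt at z = 8 mm.
- rack_board: Sloping board of a fixed display rack: pale plywood, 170 mm wide, 155 mm long above the cleat, tilted 25 deg; green cleat (14 mm high, 12 mm thick) along its lower edge, which faces roughly to the robot. Origin on the board's face at mid width, at the foot of the cleat's uphill face, 30 mm above the bench; x up the slope, y along the cleat, z out of the board. No side walls.
- polish_tin: Bystander: round polish tin, white with a yellow band and green lid, 64 mm across, 45 mm tall, loose. Origin at the centre of its underside. Leave it where it stands.
- compound_bar: Bystander: grey bar of polishing compound in a paper sleeve, 85 (x) x 36 (y) x 34 mm, loose. Origin at the centre of its underside. Leave it where it lies.
Things that resemble listed ones, but are neither listed nor needed, are in the scene too. Leave any pink look-alike of the mortar alone.

How it is judged:
At the end, for the whole second after the job is handed in: Tumbler and vase on the blue tray's floor, mortar and candlestick on the red one's, upright within 0.12 rad; plaque face up, flat on the board, straight within 0.25 rad, centre within 55 mm of mid width, lower edge within 10 mm of the cleat; all at rest; tin and bar within 25 mm of their start (x of tumbler in the frame of tray_blue between -0.048 and 0.048 m and y of tumbler in the frame of tray_blue between -0.092 and 0.092 m and z of tumbler in the frame of tray_blue between 0 and 0.016 m and angle between each of tumbler, vase, mortar, candlestick's own z axis and vertical below 0.12 rad and linear speed of each of tumbler, vase, mortar, candlestick, plaque below 0.03 m/s and angular speed of each of tumbler, vase, mortar, candlestick, plaque below 0.2 rad/s and x of vase in the frame of tray_blue between -0.048 and 0.048 m and y of vase in the frame of tray_blue between -0.092 and 0.092 m and z of vase in the frame of tray_blue between 0 and 0.016 m and x of mortar in the frame of tray_red between -0.048 and 0.048 m and y of mortar in the frame of tray_red between -0.092 and 0.092 m and z of mortar in the frame of tray_red between 0 and 0.016 m and x of candlestick in the frame of tray_red between -0.048 and 0.048 m and y of candlestick in the frame of tray_red between -0.092 and 0.092 m and z of candlestick in the frame of tray_red between 0 and 0.016 m and x of plaque in the frame of rack_board between 0.035 and 0.057 m and y of plaque in the frame of rack_board between -0.055 and 0.055 m and z of plaque in the frame of rack_board between -0.005 and 0.006 m and angle between the x axis of plaque and the x axis of rack_board, either way round below 0.25 rad and angle between the z axis of plaque and the z axis of rack_board, either way round below 0.1 rad and angle between plaque's own z axis and vertical below 0.7 rad and distance of each of polish_tin, compound_bar from where it was at the start of the episode below 0.025 m); the robot touches nothing.
It fails at once if a piece is dropped (falls free from more than about 25 mm) or knocked flying ((linear speed of tumbler above 0.7 m/s and contact force between the fingers and tumbler below 0.01 N) or (linear speed of vase above 0.7 m/s and contact force between the fingers and vase below 0.01 N) or (linear speed of mortar above 0.7 m/s and contact force between the fingers and mortar below 0.01 N) or (linear speed of candlestick above 0.7 m/s and contact force between the fingers and candlestick below 0.01 N) or (linear speed of plaque above 0.7 m/s and contact force between the fingers and plaque below 0.01 N)).
It fails at once if the polish tin is pushed more than 25 mm from where it stood (distance of polish_tin from where it was at the start of the episode above 0.025 m).
It fails at once if the grey polishing bar is pushed more than 25 mm from where it stood (distance of compound_bar from where it was at the start of the episode above 0.025 m).
It also fails if it takes over 136 s, if anything falls off the work surface, if the arm or the gripper's body presses on something with over 40 N, if the wrist force passes 120 N, or if a joint passes its speed limit or range.

## Working session

There is one attempt and no reset: what is moved stays moved. The work goes in short steps, Python scripts to look and compute and a shell command to move; the robot and the scene stay as the last step left them, time stands still between calls to the robot, and variables do not carry over. Pictures are saved under pics/ and viewed, at most 14 in all, crops included, and the job is handed in when it is done.

```bash
ls; mkdir -p pics
python3 - <<'E'
from rig import manip, eyes
import cv2, numpy as np
for n in ("top","scene"):
    im=eyes.get_image(n); cv2.imwrite(f"pics/{n}0.png",im["frame"][:,:,::-1])
    print(n,im["fx"],im["fy"],im["cx"],im["cy"],np.round(im["R"],4).tolist(),np.round(im["t"],4).tolist())
    for l in "tumbler vase mortar candlestick plaque tray_blue tray_red rack_board polish_tin compound_bar".split():
        print(l,[(np.round(d["centre"],1).tolist(),round(d["confidence"],2)) for d in eyes.place_of(n,l)][:3],[(list(map(int,d["bbox"])),round(d["confidence"],2)) for d in eyes.regions_of(n,l)][:3])
print(manip.get_state())
E
```

```text
pics
top 416.0270886535798 416.0270886535798 288.00844073974145 200.50280239045202 [[0.0082, -0.9994, -0.0328], [-0.9949, -0.0049, -0.1009], [0.1007, 0.0334, -0.9944]] [0.0185, 0.5013, 1.0451]
tumbler [([226.4, 239.2], 0.6)] [([209, 228, 237, 249], 0.57), ([140, 159, 226, 210], 0.2)]
vase [([398.9, 259.2], 0.71)] [([390, 250, 418, 271], 0.75)]
mortar [([325.1, 263.8], 0.86)] [([314, 250, 335, 276], 0.83), ([280, 214, 304, 238], 0.77), ([241, 182, 265, 222], 0.54)]
candlestick [([334.4, 200.3], 0.64)] [([321, 188, 344, 214], 0.93)]
plaque [([254.6, 201.9], 0.68), ([364.7, 233.0], 0.18)] [([242, 184, 270, 223], 0.6), ([380, 151, 468, 204], 0.56)]
tray_blue [([186.3, 189.0], 0.94)] [([139, 157, 228, 213], 0.56)]
tray_red [([421.9, 179.6], 0.89)] []
rack_board [([301.3, 150.6], 0.61), ([188.7, 253.5], 0.26)] [([267, 86, 335, 153], 0.83), ([378, 150, 469, 202], 0.62)]
polish_tin [([187.6, 257.1], 0.77)] [([173, 243, 197, 268], 0.81)]
compound_bar [([364.0, 233.3], 0.89), ([189.9, 255.0], 0.5)] []
scene 479.02129026172156 479.02129026172156 273.8659710826586 205.6868816276019 [[0.1484, 0.9
[... 933 characters left out ...]
], 0.63)]
{'clock': 2.1, 'qpos': array([-1.25598886e+00,  2.75906368e-01,  1.50488542e+00, -1.39293344e-05,
        1.36069881e+00, -1.21009398e-01]), 'qd': array([-0.0016737 , -0.00196777, -0.00026916, -0.00066466, -0.00058431,
        0.00178665]), 'effort': array([-3.88036653e-05, -4.16652060e+01, -2.46093214e+01, -1.94355339e-04,
        1.88183726e-04, -1.88901076e-06]), 'position': array([ 0.24273495, -0.52129634,  0.2453302 ]), 'ee_rot': array([ 5.14511061e-05,  9.76351442e-01,  2.16189407e-01, -1.84247135e-06]), 'contact_force': array([ 0.31073347,  0.10310554, -0.83850599]), 'moment': array([-0.00889703, -0.01947522, -0.01873829]), 'gripper_force': 0.0, 'width': 0.08525813220395298}
```

Run:
```python
import cv2
a=cv2.imread("pics/top0.png")[80:290,120:480]; cv2.imwrite("pics/top0c.png",cv2.resize(a,None,fx=2.2,fy=2.2,interpolation=3))
a=cv2.imread("pics/scene0.png")[130:310,20:490]; cv2.imwrite("pics/scene0c.png",cv2.resize(a,None,fx=1.7,fy=1.7,interpolation=3))
```

```text
(no output)
```

View pics/top0c.png

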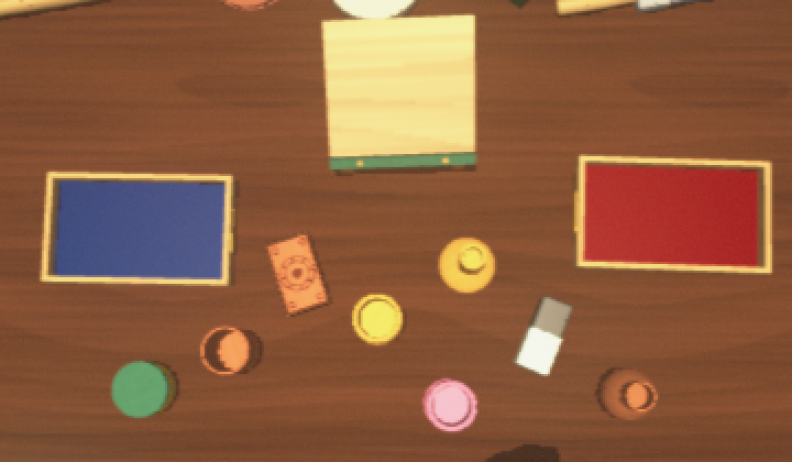

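View pics/scene0c.png

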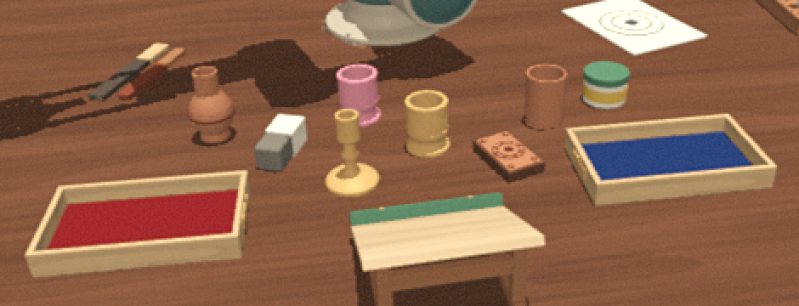

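The top view shows the real brass mortar at about (292,225), with the pink look-alike at (325,264). It also shows the blue tray (182,184), red tray (427,177), rack (301,120), plaque (255,205), tumbler (223,239), vase (408,260), candlestick (333,200), tin (184,257) and bar (367,233). The scene view agrees with this. Next I'll fit poses in both views.

```bash
cat > geo.py <<'E'
import numpy as np
from scipy.optimize import least_squares
TOP=dict(f=416.027,c=(288.008,200.503),R=np.array([[0.0082,-0.9994,-0.0328],[-0.9949,-0.0049,-0.1009],[0.1007,0.0334,-0.9944]]),t=np.array([0.0185,0.5013,1.0451]))
SC=dict(f=479.021,c=(273.866,205.687),R=np.array([[0.1484,0.9887,-0.0226],[0.4986,-0.0946,-0.8617],[-0.8541,0.1166,-0.5069]]),t=np.array([-0.0824,-0.1961,1.4558]))
def proj(C,X):
    p=np.atleast_2d(X)@C["R"].T+C["t"]; return C["f"]*p[:,:2]/p[:,2:]+np.array(C["c"])
def ray(C,uv,z):
    d=C["R"].T@np.append((np.array(uv)-C["c"])/C["f"],1); o=-C["R"].T@C["t"]; return o+d*(z-o[2])/d[2]
def tc(p): return (np.array(p)+.5)/2.2-.5+np.array([120,80])
def scp(p): return (np.array(p)+.5)/1.7-.5+np.array([20,130])
A=np.linspace(0,2*np.pi,73)
PROF=dict(tumbler=[(24,0),(27,12),(27,74)],vase=[(20,0),(28,22),(30,36),(28,50),(16,68),(16,98)],mortar=[(29,0),(27,26),(27,70)],candlestick=[(33,0),(33,5),(14,64),(14,96)],polish_tin=[(32,0),(32,45)])
def body(n,x,y): return np.array([[x+r/1e3*np.cos(a),y+r/1e3*np.sin(a),z/1e3] for r,z in PROF[n] for a in A])
def bb(p): return np.r_[p.min(0),p.max(0)]
def fit_round(n,bt,bs):
    def f(p):
        b=body(n,*p); r=[]
        if bt is not None: r.append(bb(proj(TOP,b))-np.array(bt)-[0,0,.5,.5])
        if bs is not None: r.append(bb(proj(SC,b))-np.array(bs)-[0,0,.5,.5])
        return np.concatenate(r)
    x0=ray(TOP,[(bt[0]+bt[2])/2,(bt[1]+bt[3])/2],.04)[:2] if bt is not None else ray(SC,[(bs[0]+bs[2])/2,(bs[1]+bs[3])/2],.04)[:2]
    s=least_squares(f,x0,loss="soft_l1"); return s.x,f(s.x)
def fit_pl(pts,uv,C=TOP,tilt=0,z0=0,guess=(.5,0,0)):
    c,s=np.cos(tilt),np.sin(tilt); P=np.array(pts)@np.array([[c,0,s],[0,1,0],[-s,0,c]])+[0,0,z0]
    def W(p): a,b=np.cos(p[2]),np.sin(p[2]); return np.c_[a*P[:,0]-b*P[:,1]+p[0],b*P[:,0]+a*P[:,1]+p[1],P[:,2]]
    f=lambda p:(proj(C,W(p))-uv).ravel()
    r=least_squares(f,guess); return r.x,f(r.x),W(r.x)
E
python3 - <<'E'
from geo import *; import cv2
np.set_printoptions(precision=4,suppress=True)
B=dict(tumbler=([209,228,237,249],[329,169,354,205]),vase=([390,250,418,271],[133,169,155,216]),mortar=([280,214,304,238],[258,183,289,223]),candlestick=([321,188,344,214],[209,195,241,244]),polish_tin=([173,243,197,268],[365,163,387,194]))
rim=dict(tumbler=((227,350),.074),vase=((640,396),.098),mortar=((378,318),.07),candlestick=((472,259),.096))
im=cv2.imread("pics/scene0.png"); it=cv2.imread("pics/top0.png")
for n,(a,b) in B.items():
    x,r=fit_round(n,a,b); print(n,x,r.round(1), ray(TOP,tc(rim[n][0]),rim[n][1])[:2] if n in rim else "")
    for I,C in((im,SC),(it,TOP)):
        for p in proj(C,body(n,*x)): cv2.circle(I,tuple(np.int32(p.round())),0,(255,255,0),-1)
def cor(x0,x1,y,z): return [(x1,y,z),(x1,-y,z),(x0,-y,z),(x0,y,z)]
for n,P,uv,tl,z0,g in [("blue",cor(-.065,.065,.11,.03),[(47,173),(232,177),(229,284),(41,281)],0,0,(.5,.25,0)),
 ("red",cor(-.065,.065,.11,.03),[(580,156),(770,163),(770,272),(577,267)],0,0,(.5,-.3,0)),
 ("rack",cor(0,.155,.085,0),[(322,21),(474,14),(476,153),(331,157)],np.radians(25),.03,(.6,0,0)),
 ("plaque",cor(-.045,.045,.027,.015),[(268,246),(305,235),(327,302),(290,314)],0,0,(.5,.1,0))]:
    x,r,W=fit_pl(P,tc(uv),tilt=tl,z0=z0,guess=g); print(n,x,r.round(1))
    for I,C in((im,SC),(it,TOP)): cv2.polylines(I,[np.int32(proj(C,W).round())],True,(255,255,0),1)
cv2.imwrite("pics/ov.png",np.vstack([cv2.resize(im[150:300,30:480],None,fx=1.7,fy=1.7),cv2.resize(it[80:280,120:480],(765,330))]))
E
```

```text
tumbler [0.4022 0.1828] [ 1.3 -0.6 -1.3  0.   0.3 -2.  -0.4 -0.1] [0.4013 0.1788]
vase [ 0.3542 -0.2697] [ 1.8 -2.8 -0.7  0.1 -1.7 -1.5  2.6 -3.8] [ 0.3558 -0.2692]
mortar [0.437 0.012] [ 0.2 -0.3 -1.6 -1.5  0.2 -1.2 -5.3 -1.8] [0.4382 0.0112]
candlestick [ 0.503  -0.0957] [-0.5  0.3  1.4 -0.9  0.7 -2.1 -0.4  0.3] [ 0.5019 -0.0914]
polish_tin [0.3581 0.2833] [-2.3  0.   2.8  0.2 -2.7  2.6  3.  -0.5] 
blue [ 0.5436  0.2974 -0.0129] [ 0.5 -0.1 -0.2 -0.7 -0.6  0.5  0.4  0.3]
red [ 0.5625 -0.3301 -0.0314] [-0.3  0.  -0.  -0.4  0.2  0.6  0.2 -0.2]
rack [ 0.633  -0.0157  0.0419] [ 0.4  0.3  0.1  0.4 -0.4 -0.8 -0.1  0. ]
plaque [0.4919 0.1082 0.3246] [-1.6 -0.3  1.2 -1.7  1.7  0.5 -1.3  1.5]
```

View pics/ov.png

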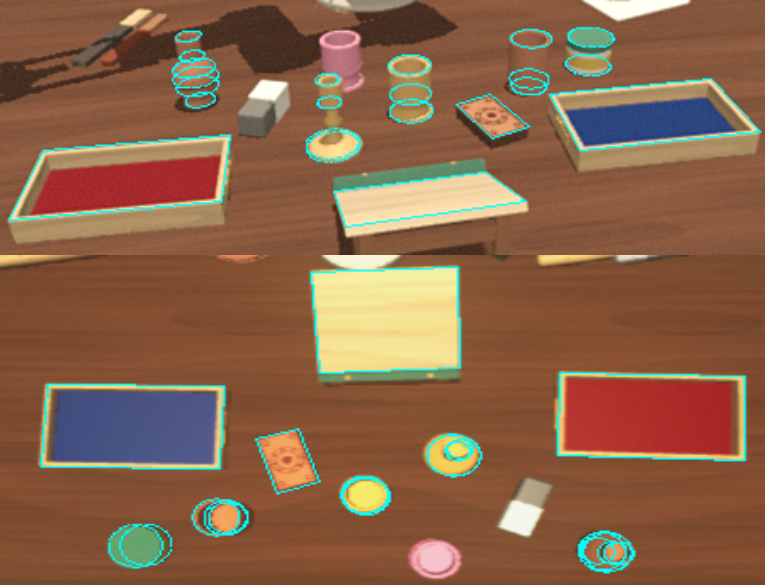

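```bash
cat > go.py <<'E'
# usage: go.py x y z yaw  -> dx dy dz spin (normalised) from the present pose
import sys; import numpy as np
from scipy.spatial.transform import Rotation as Ro
from rig import manip
s=manip.get_state(); w,x,y,z=s["ee_rot"]; R=Ro.from_quat([x,y,z,w]).as_matrix(); p=np.array(s["position"])
yaw=np.arctan2(R[1,0],R[0,0])
print("now",p.round(4),"yaw",yaw.round(4),"q6",s["qpos"][5].round(2),"F",s["contact_force"].round(1),"w",round(s["width"],4),"g",round(s["gripper_force"],1),"t",s["clock"])
a=list(map(float,sys.argv[1:]))
for i in range(0,len(a),4):
    d=R.T@(np.array(a[i:i+3])-p)/.5; dy=(yaw-a[i+3]+np.pi)%(2*np.pi)-np.pi
    print(a[i:i+4],d.round(4),"spin",round(dy/2/np.pi,4))
E
python3 go.py .355 -.269 .2 0  .355 -.269 .086 0
```

```text
now [ 0.2427 -0.5213  0.2453] yaw 0.4358 q6 -0.12 F [ 0.3  0.1 -0.8] w 0.0853 g 0.0 t 2.1
[0.355, -0.269, 0.2, 0.0] [ 0.4166 -0.3626  0.0906] spin 0.0694
[0.355, -0.269, 0.086, 0.0] [ 0.4166 -0.3627  0.3186] spin 0.0694
```

```bash
python3 -m creep '[[1,0.417,-0.363,0.09,0.0694],[1,0.417,-0.363,0.09,0.0694],[1,0.417,-0.363,0.09,0.0694],[1,0.417,-0.363,0.09,0.0694],[1,0.417,-0.363,0.09,0.0694],[1,0.417,-0.363,0.09,0.0694],[1,0.417,-0.363,0.09,0.0694],[1,0.417,-0.363,0.09,0.0694],[1,0.417,-0.363,0.09,0.0694],[1,0.417,-0.363,0.09,0.0694]]' 40; python3 go.py .355 -.269 .086 0
```

```text
clock: 3.1
position: [0.355, -0.2701, 0.2006]
ee_rot: [0.0, 1.0, -0.001, 0.0]
contact_force: [-0.6, 0.6, 0.2]
width: 0.0851
gripper_force: 0.0
now [ 0.355  -0.2701  0.2006] yaw -0.0019 q6 0.77 F [-0.6  0.6  0.2] w 0.0851 g 0.0 t 3.1
[0.355, -0.269, 0.086, 0.0] [-1.000e-04 -2.400e-03  2.291e-01] spin -0.0003
```

```bash
python3 -m creep '[[1,0,-0.002,0.08,0],[1,0,-0.002,0.16,0],[1,0,-0.002,0.2,0],[1,0,-0.002,0.229,0],[1,0,-0.002,0.229,0],[0,0,-0.002,0.229,0],[0,0,-0.002,0.229,0],[0,0,-0.002,0.229,0],[0,0,-0.002,0.229,0],[0,0,-0.002,0.229,0]]' 40;  python3 -m creep '[[0,0,0,0,0],[0,0,0,0,0],[0,0,0,-0.03,0],[0,0,0,-0.06,0],[0,0,0,-0.1,0]]'; python3 go.py .5443 .3494 .25 0 .5443 .3494 .096 0; python3 -c "
from rig import eyes;import cv2
cv2.imwrite('pics/s1.png',cv2.resize(eyes.get_image('scene')['frame'][90:310,20:490,::-1],None,fx=1.7,fy=1.7))"
```

```text
clock: 4.1
position: [0.3557, -0.2686, 0.0868]
ee_rot: [0.001, 1.0, 0.0, 0.001]
contact_force: [-0.8, 0.1, 5.2]
width: 0.0305
gripper_force: 39.4
clock: 4.6
position: [0.3543, -0.2666, 0.1354]
ee_rot: [-0.001, 1.0, -0.0, -0.001]
contact_force: [-0.1, -0.2, -2.0]
width: 0.0307
gripper_force: 40.0
now [ 0.3543 -0.2666  0.1354] yaw -0.0003 q6 0.77 F [-0.1 -0.2 -2. ] w 0.0307 g 40.0 t 4.6
[0.5443, 0.3494, 0.25, 0.0] [ 0.3793 -1.2327 -0.227 ] spin -0.0
[0.5443, 0.3494, 0.096, 0.0] [ 0.3799 -1.2319  0.081 ] spin -0.0
```

View pics/s1.png

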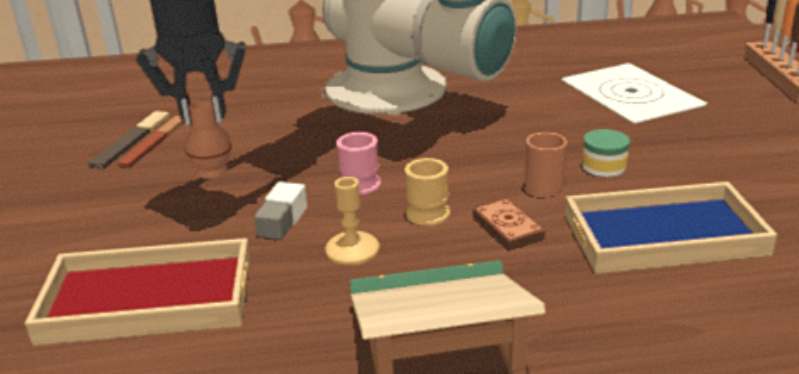

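The vase is held upright and lifted, at crop pixel (207,130).

```bash
python3 -m creep '[[0,0,0,-0.06,0],[0,0,0,-0.14,0],[0,0.02,-0.05,-0.2,0],[0,0.06,-0.13,-0.227,0],[0,0.1,-0.22,-0.227,0],[0,0.13,-0.31,-0.227,0],[0,0.16,-0.4,-0.227,0],[0,0.19,-0.49,-0.227,0],[0,0.22,-0.58,-0.227,0],[0,0.25,-0.67,-0.227,0]]' ; python3 -m creep '[[0,0.03,-0.09,0,0],[0,0.06,-0.18,0,0],[0,0.09,-0.27,0,0],[0,0.11,-0.36,0,0],[0,0.125,-0.44,0,0],[0,0.13,-0.5,0,0],[0,0.13,-0.54,0,0],[0,0.13,-0.56,0,0],[0,0.13,-0.56,0,0],[0,0.13,-0.56,0,0]]' | tail -5; python3 go.py .5443 .3494 .12 0 .5443 .3494 .096 0
```

```text
clock: 5.65
position: [0.4799, 0.0694, 0.2484]
ee_rot: [0.0, 1.0, 0.0, -0.001]
contact_force: [1.0, -1.7, -1.6]
width: 0.0304
gripper_force: 40.2
position: [0.5451, 0.3459, 0.2491]
ee_rot: [0.001, 1.0, -0.0, -0.0]
contact_force: [-0.1, 0.1, -2.0]
width: 0.0304
gripper_force: 40.2
now [0.5451 0.3459 0.2491] yaw -0.0008 q6 2.03 F [-0.1  0.1 -2. ] w 0.0304 g 40.2 t 6.65
[0.5443, 0.3494, 0.12, 0.0] [-0.0014 -0.0074  0.2581] spin -0.0001
[0.5443, 0.3494, 0.096, 0.0] [-0.0014 -0.0075  0.3061] spin -0.0001
```

```bash
python3 -m creep '[[0,0,-0.007,0.06,0],[0,0,-0.007,0.14,0],[0,0,-0.007,0.21,0],[0,0,-0.007,0.26,0],[0,0,-0.007,0.28,0],[0,0,-0.007,0.295,0],[0,0,-0.007,0.3,0],[0,0,-0.007,0.304,0],[0,0,-0.007,0.306,0],[0,0,-0.007,0.306,0]]' ; python3 -m creep '[[0,0,0,0.001,0],[0,0,0,0.002,0],[0,0,0,0.002,0]]'
```

```text
clock: 7.65
position: [0.5457, 0.3509, 0.0971]
ee_rot: [-0.0, 1.0, -0.0, 0.001]
contact_force: [0.4, 0.4, -2.2]
width: 0.0307
gripper_force: 40.2
clock: 7.95
position: [0.5453, 0.3508, 0.0953]
ee_rot: [0.0, 1.0, -0.0, 0.0]
contact_force: [0.1, 0.0, -2.5]
width: 0.0305
gripper_force: 40.2
```

```bash
python3 -m creep '[[0,0,0,0.001,0],[0,0,0,0.002,0],[0,0,0,0.002,0]]'; python3 -m creep '[[0,0,0,0.001,0],[0,0,0,0.002,0],[0,0,0,0.002,0]]'
```

```text
clock: 8.25
position: [0.5455, 0.3508, 0.0948]
ee_rot: [-0.0, 1.0, -0.0, 0.0]
contact_force: [-0.7, -0.1, 1.8]
width: 0.0304
gripper_force: 40.4
clock: 8.55
position: [0.5458, 0.3508, 0.0947]
ee_rot: [-0.0, 1.0, -0.0, 0.001]
contact_force: [-1.5, -1.2, 7.6]
width: 0.0306
gripper_force: 40.8
```

```bash
python3 -m creep '[[1,0,0,0,0],[1,0,0,0,0],[1,0,0,0,0],[1,0,0,0,0],[1,0,0,-0.05,0],[1,0,0,-0.12,0],[1,0,0,-0.2,0],[1,0,0,-0.25,0],[1,0,0,-0.25,0],[1,0,0,-0.25,0]]' ; python3 -m creep '[[1,-0.07,0.08,0,0],[1,-0.14,0.16,0,0],[1,-0.21,0.24,0,0],[1,-0.288,0.34,0,0],[1,-0.288,0.34,0,0],[1,-0.288,0.34,0,0],[1,-0.288,0.34,0,0],[1,-0.288,0.34,0,0]]' ; python3 go.py .402 .181 .05 0; python3 -c "
from rig import eyes;import cv2
for d in eyes.regions_of('top','vase')[:2]+eyes.regions_of('scene','vase')[:2]+eyes.regions_of('scene','tumbler')[:2]: print(d['bbox'],d['confidence'])
cv2.imwrite('pics/s2.png',cv2.resize(eyes.get_image('scene')['frame'][90:310,20:490,::-1],None,fx=1.7,fy=1.7))"
```

```text
clock: 9.55
position: [0.5452, 0.3507, 0.2183]
ee_rot: [-0.0, 1.0, -0.0, 0.0]
contact_force: [-0.1, -0.3, 0.0]
width: 0.0854
gripper_force: 0.0
clock: 10.35
position: [0.402, 0.1814, 0.2177]
ee_rot: [-0.0, 1.0, -0.0, -0.0]
contact_force: [-0.0, -0.1, 0.0]
width: 0.0853
gripper_force: 0.0
now [0.402  0.1814 0.2177] yaw -0.0 q6 1.84 F [-0.  -0.1  0. ] w 0.0853 g 0.0 t 10.35
[0.402, 0.181, 0.05, 0.0] [0.     0.0009 0.3353] spin -0.0
[390.7, 250.5, 418.6, 271.6] 0.75
[131.4, 149.4, 156.1, 195.4] 0.85
[327.0, 167.4, 354.0, 204.8] 0.74
```

View pics/s2.png

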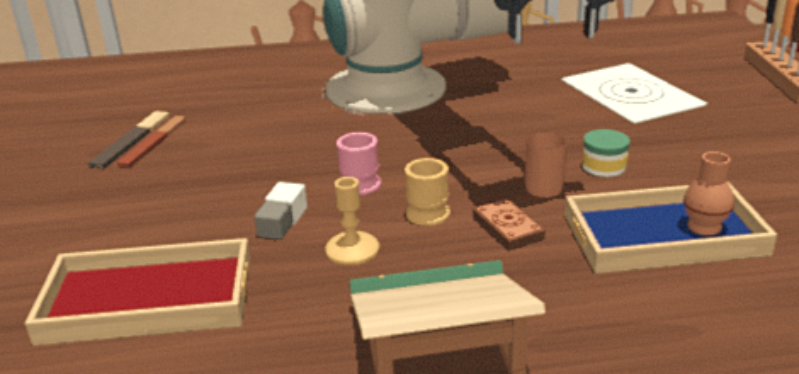

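The vase stands in the blue tray (crop 708,210). The tumbler is next.

```bash
python3 -m creep '[[1,0,0,0.08,0],[1,0,0,0.16,0],[1,0,0,0.24,0],[1,0,0,0.3,0],[1,0,0,0.335,0],[1,0,0,0.335,0],[0,0,0,0.335,0],[0,0,0,0.335,0],[0,0,0,0.335,0],[0,0,0,0.335,0]]' 30; python3 -m creep '[[0,0,0,0,0],[0,0,0,-0.01,0],[0,0,0,-0.03,0],[0,0,0,-0.08,0],[0,0,0,-0.15,0],[0,0,0,-0.22,0],[0,0,0,-0.3,0],[0,0,0,-0.32,0],[0,0,0,-0.32,0],[0,0,0,-0.32,0]]';python3 go.py .5429 .2454 .22 0 .5429 .2454 .06 0
```

```text
clock: 11.55
position: [0.4024, 0.1811, 0.052]
ee_rot: [-0.0, 1.0, -0.0, 0.002]
contact_force: [0.8, -0.9, 5.2]
width: 0.0539
gripper_force: 31.8
clock: 12.55
position: [0.4001, 0.1804, 0.2097]
ee_rot: [0.0, 1.0, -0.0, -0.001]
contact_force: [0.9, -0.1, -1.2]
width: 0.0539
gripper_force: 32.3
now [0.4001 0.1804 0.2097] yaw -0.0003 q6 1.84 F [ 0.9 -0.1 -1.2] w 0.0539 g 32.3 t 12.55
[0.5429, 0.2454, 0.22, 0.0] [ 0.2855 -0.13   -0.0212] spin -0.0
[0.5429, 0.2454, 0.06, 0.0] [ 0.2862 -0.1302  0.2988] spin -0.0
```

```bash
python3 -m creep '[[0,0.06,-0.03,0,0],[0,0.13,-0.06,0,0],[0,0.2,-0.09,0,0],[0,0.25,-0.115,0,0],[0,0.28,-0.128,0,0],[0,0.286,-0.13,0,0],[0,0.286,-0.13,0,0],[0,0.286,-0.13,0.06,0],[0,0.286,-0.13,0.12,0],[0,0.286,-0.13,0.17,0]]'; python3 -m creep '[[0,0,0,0.04,0],[0,0,0,0.08,0],[0,0,0,0.105,0],[0,0,0,0.12,0],[0,0,0,0.122,0],[0,0,0,0.122,0]]';python3 go.py .5429 .2454 .06 0
```

```text
clock: 13.55
position: [0.5417, 0.2447, 0.124]
ee_rot: [0.001, 1.0, -0.0, -0.002]
contact_force: [0.6, -0.0, -0.9]
width: 0.0539
gripper_force: 32.3
clock: 14.15
position: [0.5445, 0.2458, 0.0653]
ee_rot: [-0.0, 1.0, -0.0, 0.0]
contact_force: [0.3, 0.3, -2.0]
width: 0.054
gripper_force: 32.3
now [0.5445 0.2458 0.0653] yaw -0.0003 q6 1.88 F [ 0.3  0.3 -2. ] w 0.054 g 32.3 t 14.15
[0.5429, 0.2454, 0.06, 0.0] [-0.0032  0.0007  0.0105] spin -0.0
```

```bash
python3 -m creep '[[0,0,0,0.004,0],[0,0,0,0.008,0],[0,0,0,0.01,0],[0,0,0,0.01,0]]'; python3 -m creep '[[0,0,0,0.001,0],[0,0,0,0.002,0],[0,0,0,0.002,0]]'
```

```text
clock: 14.55
position: [0.5444, 0.2458, 0.0602]
ee_rot: [-0.0, 1.0, -0.0, 0.0]
contact_force: [-0.3, -1.1, 1.0]
width: 0.0541
gripper_force: 32.4
clock: 14.85
position: [0.5445, 0.2457, 0.0601]
ee_rot: [-0.0, 1.0, -0.0, 0.001]
contact_force: [-2.7, -1.2, 6.9]
width: 0.0538
gripper_force: 33.0
```

```bash
python3 -m creep '[[1,0,0,0,0],[1,0,0,0,0],[1,0,0,0,0],[1,0,0,-0.03,0],[1,0,0,-0.1,0],[1,0,0,-0.18,0],[1,0,0,-0.27,0],[1,0,0,-0.28,0],[1,-0.04,0.09,-0.28,0],[1,-0.08,0.18,-0.28,0]]' ; python3 -m creep '[[1,-0.04,0.09,0,0],[1,-0.08,0.18,0,0],[1,-0.12,0.27,0,0],[1,-0.133,0.288,0,0],[1,-0.133,0.288,0,0],[1,-0.133,0.288,0,0],[1,-0.133,0.288,0,0]]' ; python3 go.py .438 .0115 .05 0; python3 -c "
from rig import eyes;import cv2
cv2.imwrite('pics/s3.png',cv2.resize(eyes.get_image('scene')['frame'][90:310,20:490,::-1],None,fx=1.7,fy=1.7))"
```

```text
clock: 15.85
position: [0.504, 0.1554, 0.1983]
ee_rot: [0.0, 1.0, 0.001, 0.0]
contact_force: [0.9, -0.9, -0.1]
width: 0.0854
gripper_force: 0.0
clock: 16.55
position: [0.4385, 0.0129, 0.1986]
ee_rot: [-0.0, 1.0, 0.001, 0.0]
contact_force: [-0.4, 0.1, 0.2]
width: 0.0856
gripper_force: 0.0
now [0.4385 0.0129 0.1986] yaw 0.0012 q6 1.44 F [-0.4  0.1  0.2] w 0.0856 g 0.0 t 16.55
[0.438, 0.0115, 0.05, 0.0] [-0.0012  0.0029  0.2973] spin 0.0002
```

View pics/s3.png

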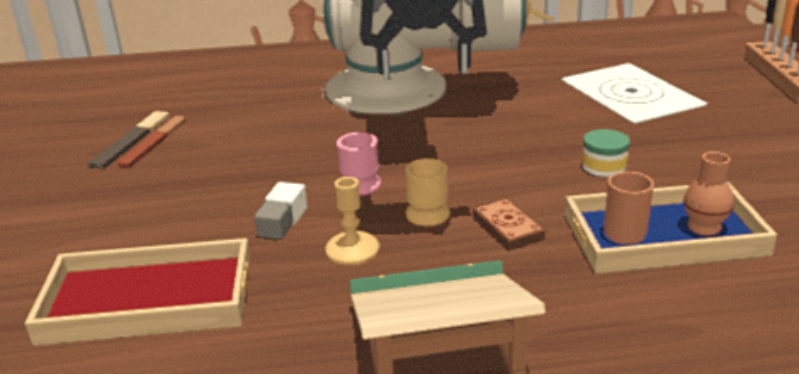

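The tumbler and vase both stand in the blue tray. I'll take the mortar now.

```bash
python3 -m creep '[[1,0,0.003,0.08,0],[1,0,0.003,0.16,0],[1,0,0.003,0.24,0],[1,0,0.003,0.28,0],[1,0,0.003,0.297,0],[1,0,0.003,0.297,0],[0,0,0.003,0.297,0],[0,0,0.003,0.297,0],[0,0,0.003,0.297,0],[0,0,0.003,0.297,0]]' 60; python3 -m creep '[[0,0,0,0,0],[0,0,0,0,0],[0,0,0,-0.01,0],[0,0,0,-0.03,0],[0,0,0,-0.08,0],[0,0,0,-0.15,0],[0,0,0,-0.22,0],[0,0,0,-0.28,0],[0,0,0,-0.3,0],[0,0,0,-0.3,0]]';python3 go.py .561 -.382 .2 0 .561 -.382 .06 0
```

```text
clock: 17.6
position: [0.4389, 0.0107, 0.0519]
ee_rot: [-0.0, 1.0, -0.0, 0.002]
contact_force: [-0.3, 2.6, 4.9]
width: 0.0532
gripper_force: 61.8
clock: 18.6
position: [0.4382, 0.01, 0.2015]
ee_rot: [0.0, 1.0, -0.0, 0.002]
contact_force: [0.1, 0.3, -6.6]
width: 0.0533
gripper_force: 65.0
now [0.4382 0.01   0.2015] yaw -0.0003 q6 1.44 F [ 0.1  0.3 -6.6] w 0.0533 g 65.0 t 18.6
[0.561, -0.382, 0.2, 0.0] [0.2458 0.784  0.0044] spin -0.0001
[0.561, -0.382, 0.06, 0.0] [0.245  0.7838 0.2844] spin -0.0001
```

```bash
python3 -m creep '[[0,0.015,0.04,0,0],[0,0.035,0.11,0,0],[0,0.06,0.19,0,0],[0,0.085,0.27,0,0],[0,0.11,0.35,0,0],[0,0.135,0.43,0,0],[0,0.16,0.51,0,0],[0,0.185,0.59,0,0],[0,0.21,0.67,0,0],[0,0.235,0.73,0,0]]'; python3 -m creep '[[0,0.008,0.035,0,0],[0,0.01,0.052,0,0],[0,0.01,0.054,0,0],[0,0.01,0.054,0.04,0],[0,0.01,0.054,0.11,0],[0,0.01,0.054,0.18,0],[0,0.01,0.054,0.23,0],[0,0.01,0.054,0.26,0],[0,0.01,0.054,0.27,0],[0,0.01,0.054,0.27,0]]';python3 go.py .561 -.382 .06 0
```

```text
clock: 19.6
position: [0.5541, -0.3569, 0.1966]
ee_rot: [-0.001, 1.0, -0.001, -0.002]
contact_force: [0.6, -0.2, -4.8]
width: 0.0534
gripper_force: 65.2
clock: 20.6
position: [0.5594, -0.3802, 0.0644]
ee_rot: [-0.001, 1.0, 0.0, -0.001]
contact_force: [0.3, -0.1, -5.1]
width: 0.0532
gripper_force: 65.2
now [ 0.5594 -0.3802  0.0644] yaw 0.0005 q6 0.87 F [ 0.3 -0.1 -5.1] w 0.0532 g 65.2 t 20.6
[0.561, -0.382, 0.06, 0.0] [0.0032 0.0037 0.0089] spin 0.0001
```

```bash
python3 -m creep '[[0,0,0,0.003,0],[0,0,0,0.006,0],[0,0,0,0.008,0],[0,0,0,0.008,0]]'; python3 -m creep '[[0,0,0,0.001,0],[0,0,0,0.002,0],[0,0,0,0.002,0]]'; python3 -m creep '[[0,0,0,0.001,0],[0,0,0,0.001,0]]'
```

```text
clock: 21.0
position: [0.5602, -0.3819, 0.0618]
ee_rot: [0.0, 1.0, -0.0, 0.0]
contact_force: [-0.5, -0.6, -5.0]
width: 0.0534
gripper_force: 65.2
clock: 21.3
position: [0.56, -0.3818, 0.0603]
ee_rot: [-0.0, 1.0, -0.0, -0.0]
contact_force: [-0.3, 0.1, -5.0]
width: 0.0531
gripper_force: 65.2
clock: 21.5
position: [0.5601, -0.3818, 0.0601]
ee_rot: [0.0, 1.0, -0.0, 0.0]
contact_force: [-0.6, 0.6, -4.1]
width: 0.053
gripper_force: 65.4
```

```bash
python3 -m creep '[[0,0,0,0.001,0],[0,0,0,0.002,0],[0,0,0,0.002,0]]'; python3 -m creep '[[0,0,0,0,0]]'
```

```text
clock: 21.8
position: [0.5602, -0.3818, 0.06]
ee_rot: [0.0, 1.0, -0.0, 0.0]
contact_force: [-2.3, 2.6, 5.7]
width: 0.0534
gripper_force: 66.1
clock: 21.9
position: [0.5602, -0.3818, 0.06]
ee_rot: [0.0, 1.0, -0.0, 0.0]
contact_force: [-2.3, 2.0, 6.6]
width: 0.0534
gripper_force: 66.2
```

```bash
python3 -m creep '[[1,0,0,0,0],[1,0,0,0,0],[1,0,0,0,0],[1,0,0,-0.03,0],[1,0,0,-0.1,0],[1,0,0,-0.18,0],[1,0,0,-0.27,0],[1,0,0,-0.32,0],[1,-0.02,-0.09,-0.32,0],[1,-0.04,-0.18,-0.32,0]]' | head -2 ; python3 -m creep '[[1,-0.02,-0.09,0,0],[1,-0.04,-0.18,0,0],[1,-0.06,-0.27,0,0],[1,-0.07,-0.36,0,0],[1,-0.075,-0.398,0,0],[1,-0.075,-0.398,0,0],[1,-0.075,-0.398,0,0],[1,-0.075,-0.398,0,0]]' ; python3 go.py .5025 -.093 .082 0
```

```text
clock: 22.9
position: [0.5407, -0.2923, 0.2197]
clock: 23.7
position: [0.5032, -0.094, 0.2188]
ee_rot: [0.0, 1.0, -0.001, 0.0]
contact_force: [-0.5, -0.0, -0.1]
width: 0.0856
gripper_force: 0.0
now [ 0.5032 -0.094   0.2188] yaw -0.0011 q6 1.25 F [-0.5 -0.  -0.1] w 0.0856 g 0.0 t 23.7
[0.5025, -0.093, 0.082, 0.0] [-0.0016 -0.0022  0.2736] spin -0.0002
```

```bash
python3 -m creep '[[1,-0.001,-0.002,0.08,0],[1,-0.001,-0.002,0.16,0],[1,-0.001,-0.002,0.22,0],[1,-0.001,-0.002,0.26,0],[1,-0.001,-0.002,0.273,0],[0,-0.001,-0.002,0.273,0],[0,-0.001,-0.002,0.273,0],[0,-0.001,-0.002,0.273,0],[0,-0.001,-0.002,0.273,0],[0,-0.001,-0.002,0.273,0]]' 50; python3 -m creep '[[0,0,0,0,0],[0,0,0,0,0],[0,0,0,-0.01,0],[0,0,0,-0.03,0],[0,0,0,-0.08,0],[0,0,0,-0.15,0],[0,0,0,-0.22,0],[0,0,0,-0.28,0],[0,0,0,-0.3,0],[0,0,0,-0.3,0]]';python3 go.py .5641 -.278 .23 0 .5641 -.278 .096 0; python3 -c "
from rig import eyes;import cv2
cv2.imwrite('pics/s4.png',cv2.resize(eyes.get_image('scene')['frame'][90:310,20:490,::-1],None,fx=1.7,fy=1.7))"
```

```text
clock: 24.7
position: [0.503, -0.0923, 0.0836]
ee_rot: [0.001, 1.0, 0.0, 0.001]
contact_force: [-1.4, -1.7, 4.7]
width: 0.0262
gripper_force: 49.1
clock: 25.7
position: [0.5027, -0.0918, 0.2336]
ee_rot: [0.0, 1.0, -0.0, 0.001]
contact_force: [-0.3, 0.5, -2.9]
width: 0.0265
gripper_force: 49.6
now [ 0.5027 -0.0918  0.2336] yaw -0.0001 q6 1.25 F [-0.3  0.5 -2.9] w 0.0265 g 49.6 t 25.7
[0.5641, -0.278, 0.23, 0.0] [0.1228 0.3723 0.008 ] spin -0.0
[0.5641, -0.278, 0.096, 0.0] [0.122  0.3721 0.276 ] spin -0.0
```

View pics/s4.png

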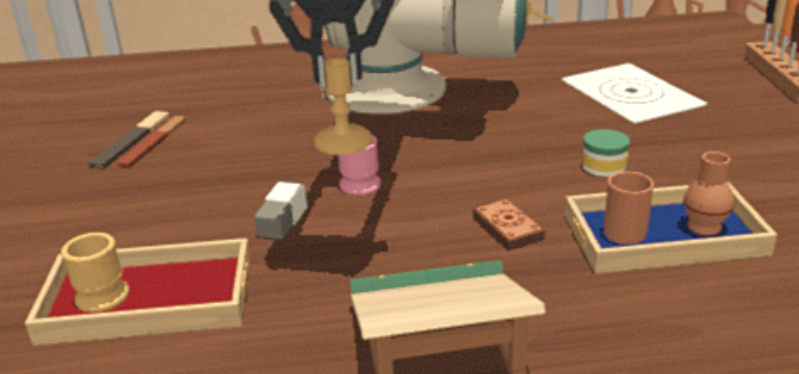

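The mortar stands in the red tray (crop 97,275) and the candlestick is held upright. I'll place the candlestick.

```bash
python3 -m creep '[[0,0.015,0.05,0,0],[0,0.04,0.12,0,0],[0,0.065,0.2,0,0],[0,0.09,0.27,0,0],[0,0.11,0.33,0,0],[0,0.12,0.36,0,0],[0,0.122,0.372,0,0],[0,0.122,0.372,0,0],[0,0.122,0.372,0.05,0],[0,0.122,0.372,0.12,0]]'|head -2; python3 -m creep '[[0,0,0,0.06,0],[0,0,0,0.11,0],[0,0,0,0.14,0],[0,0,0,0.152,0],[0,0,0,0.156,0],[0,0,0,0.16,0],[0,0,0,0.16,0]]'; python3 -m creep '[[0,0,0,0.001,0],[0,0,0,0.002,0],[0,0,0,0.002,0]]'
```

```text
clock: 26.75
position: [0.564, -0.2766, 0.174]
clock: 27.45
position: [0.5636, -0.2778, 0.0933]
ee_rot: [0.0, 1.0, 0.0, 0.001]
contact_force: [-0.1, -0.3, -2.7]
width: 0.0262
gripper_force: 49.8
clock: 27.75
position: [0.5632, -0.278, 0.0917]
ee_rot: [0.0, 1.0, -0.0, 0.0]
contact_force: [0.5, 0.1, -0.8]
width: 0.0262
gripper_force: 49.9
```

```bash
python3 -m creep '[[0,0,0,0.001,0],[0,0,0,0.0015,0],[0,0,0,0.0015,0]]'
```

```text
clock: 28.05
position: [0.5633, -0.2781, 0.0916]
ee_rot: [0.0, 1.0, -0.0, 0.0]
contact_force: [-0.9, -0.1, 5.7]
width: 0.0264
gripper_force: 50.6
```

```bash
python3 -m creep '[[1,0,0,0,0],[1,0,0,0,0],[1,0,0,0,0],[1,0,0,0,0],[1,0,0,-0.05,0],[1,0,0,-0.12,0],[1,0,0,-0.2,0],[1,0,0,-0.27,0],[1,0,0,-0.27,0],[1,0,0,-0.27,0]]'
cat > plq.py <<'E'
from geo import *; from rig import eyes; import cv2
np.set_printoptions(precision=4,suppress=True)
out=[];ms=[]
for n,C in(("top",TOP),("scene",SC)):
    f=eyes.get_image(n)["frame"]; ds=eyes.regions_of(n,"plaque"); print(n,[(np.array(d["bbox"]),round(d["confidence"],2)) for d in ds])
    f=np.ascontiguousarray(f[:,:,::-1]); ms.append((n,C,f,ds))
from scipy.optimize import minimize
B=np.array([(a*.045,b*.027,c) for a in(-1,1) for b in(-1,1) for c in(0,.015)])
def W(p): a,b=np.cos(p[2]),np.sin(p[2]); return np.c_[a*B[:,0]-b*B[:,1]+p[0],b*B[:,0]+a*B[:,1]+p[1],B[:,2]]
def sil(C,p):
    m=np.zeros((420*4,560*4),np.uint8); h=cv2.convexHull(np.float32(proj(C,W(p))*4+1.5)); cv2.fillConvexPoly(m,np.int32(h.round()),1); return m
g=np.array([.4919,.1082,.3246])
T=[]
for n,C,f,ds in ms:
    q=proj(C,W(g)).mean(0); d=[d for d in ds if abs(np.array([d["bbox"][0]+d["bbox"][2],d["bbox"][1]+d["bbox"][3]])/2-q).max()<8]
    if d: T.append((C,cv2.resize(d[0]["mask"].astype(np.uint8),(2240,1680),interpolation=0)))
def cost(p): return sum((sil(C,p)^m).sum()/m.sum() for C,m in T)
r=minimize(cost,g,method="Nelder-Mead",options=dict(initial_simplex=g+np.array([[0,0,0],[.006,0,0],[0,.006,0],[0,0,.1]]),xatol=1e-4,fatol=1e-4))
print("fit",r.x,r.fun,len(T))
V=[]
for n,C,f,ds in ms:
    q=proj(C,W(r.x)).mean(0).astype(int); k=8; c=cv2.resize(f[q[1]-30:q[1]+30,q[0]-30:q[0]+30],None,fx=k*.8,fy=k*.8,interpolation=cv2.INTER_CUBIC)
    for p,col in((r.x,(255,255,0)),(g,(0,255,0))):
        t=W(p)[[1,3,7,5]]; cv2.polylines(c,[np.int32(((proj(C,t)-q+30+.5)*k*.8))],True,col,1)
    V.append(c)
cv2.imwrite("pics/pl.png",np.hstack(V))
E
python3 plq.py
```

```text
clock: 29.05
position: [0.5634, -0.278, 0.2264]
ee_rot: [0.001, 1.0, -0.0, 0.001]
contact_force: [-0.5, -0.3, -0.6]
width: 0.0853
gripper_force: 0.0
top [(array([242.5, 188.3, 267.7, 223.2]), 0.87)]
scene [(array([296.2, 205.4, 339.8, 233.4]), 0.6)]
fit [0.4936 0.1074 0.3125] 0.12551019484282194 2
```

View pics/pl.png

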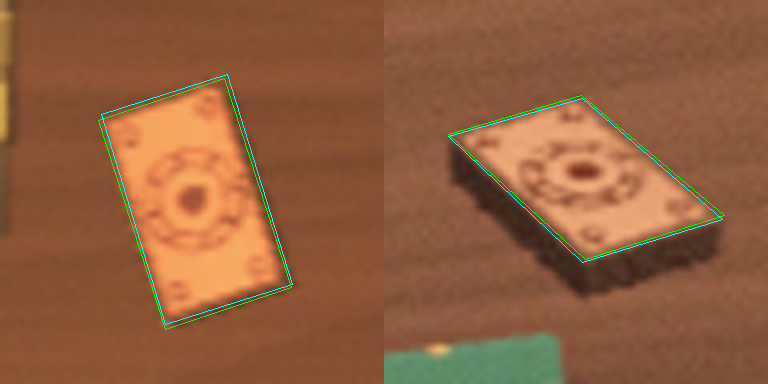

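The fit is good in both views: plaque at (0.4936, 0.1074), yaw 0.3125.

```bash
python3 go.py .4936 .1074 .2 .3125
```

```text
now [ 0.5623 -0.2773  0.2237] yaw -0.0003 q6 1.0 F [ 0.1  0.4 -0.1] w 0.085 g 0.0 t 29.25
[0.4936, 0.1074, 0.2, 0.3125] [-0.1375 -0.7693  0.0492] spin -0.0498
```

```bash
python3 -m creep '[[1,-0.02,-0.09,0.04,0],[1,-0.04,-0.18,0.04,-0.01],[1,-0.05,-0.27,0.04,-0.02],[1,-0.07,-0.36,0.04,-0.03],[1,-0.08,-0.45,0.04,-0.04],[1,-0.1,-0.54,0.04,-0.0498],[1,-0.11,-0.63,0.04,-0.0498],[1,-0.13,-0.72,0.04,-0.0498],[1,-0.1375,-0.769,0.04,-0.0498],[1,-0.1375,-0.769,0.04,-0.0498]]' | head -2; python3 -m creep '[[1,0,0,0,0],[1,0,0,0,0]]' >/dev/null; python3 go.py .4936 .1074 .04 .3125  .4936 .1074 .017 .3125
```

```text
clock: 30.25
position: [0.4929, 0.1097, 0.2045]
now [0.4945 0.1058 0.2049] yaw 0.312 q6 1.33 F [ 0.2 -0.8 -0.1] w 0.0853 g 0.0 t 30.45
[0.4936, 0.1074, 0.04, 0.3125] [-0.0004 -0.0038  0.3299] spin -0.0001
[0.4936, 0.1074, 0.017, 0.3125] [-3.000e-04 -3.800e-03  3.759e-01] spin -0.0001
```

```bash
python3 -m creep '[[1,0,-0.004,0.08,0],[1,0,-0.004,0.17,0],[1,0,-0.004,0.25,0],[1,0,-0.004,0.31,0],[1,0,-0.004,0.33,0],[1,0,-0.004,0.345,0],[1,0,-0.004,0.36,0],[1,0,-0.004,0.37,0],[1,0,-0.004,0.374,0],[1,0,-0.004,0.374,0]]'; python3 -m creep '[[0,0,0,0,0],[0,0,0,0,0],[0,0,0,0,0],[0,0,0,0,0],[0,0,0,0,0]]' 30
```

```text
clock: 31.45
position: [0.4942, 0.1087, 0.019]
ee_rot: [0.0, 0.988, 0.156, 0.0]
contact_force: [-0.3, -0.6, 0.5]
width: 0.0852
gripper_force: 0.0
clock: 31.95
position: [0.4942, 0.1087, 0.019]
ee_rot: [0.0, 0.988, 0.156, 0.0]
contact_force: [0.5, -0.4, 6.7]
width: 0.0533
gripper_force: 31.7
```

```bash
python3 -m creep '[[0,0,0,-0.01,0],[0,0,0,-0.03,0],[0,0,0,-0.08,0],[0,0,0,-0.15,0],[0,0,0,-0.22,0],[0,0,0,-0.29,0],[0,0,0,-0.32,0],[0,0,0,-0.32,0],[0,0,0,-0.32,0]]';python3 go.py .6753 -.0139 .18 .0419 .6753 -.0139 .096 .0419;  python3 -c "
from rig import eyes;import cv2
cv2.imwrite('pics/s5.png',cv2.resize(eyes.get_image('scene')['frame'][90:310,20:490,::-1],None,fx=1.7,fy=1.7))"
```

```text
clock: 32.85
position: [0.4932, 0.1086, 0.1783]
ee_rot: [0.0, 0.988, 0.156, -0.0]
contact_force: [-0.0, -0.2, -0.8]
width: 0.053
gripper_force: 32.0
now [0.4932 0.1086 0.1783] yaw 0.3126 q6 1.34 F [-0.  -0.2 -0.8] w 0.053 g 32.0 t 32.85
[0.6753, -0.0139, 0.18, 0.0419] [ 0.2711  0.3451 -0.0035] spin 0.0431
[0.6753, -0.0139, 0.096, 0.0419] [0.2712 0.3451 0.1645] spin 0.0431
```

View pics/s5.png

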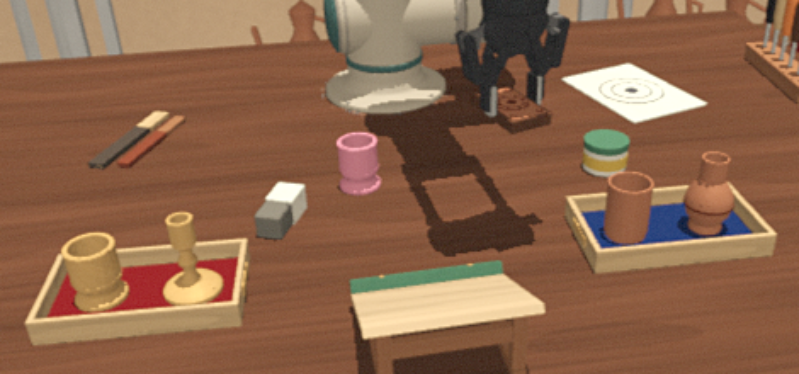

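The four round pieces stand in their trays and the plaque is held level at crop (520,108). I'll move it over the rack.

```bash
python3 -m creep '[[0,0.03,0.035,0,0.008],[0,0.07,0.09,0,0.02],[0,0.12,0.15,0,0.03],[0,0.17,0.21,0,0.04],[0,0.21,0.27,0,0.0431],[0,0.25,0.32,0,0.0431],[0,0.271,0.345,0,0.0431],[0,0.271,0.345,0,0.0431],[0,0.271,0.345,0,0.0431],[0,0.271,0.345,0,0.0431]]';python3 go.py .6753 -.0139 .096 .0419 .6753 -.0139 .07 .0419
```

```text
clock: 33.9
position: [0.6743, -0.013, 0.1775]
ee_rot: [-0.0, 1.0, 0.021, -0.001]
contact_force: [0.2, 0.8, 0.3]
width: 0.053
gripper_force: 32.0
now [ 0.6743 -0.013   0.1775] yaw 0.0424 q6 1.41 F [0.2 0.8 0.3] w 0.053 g 32.0 t 33.9
[0.6753, -0.0139, 0.096, 0.0419] [0.0024 0.002  0.1631] spin 0.0001
[0.6753, -0.0139, 0.07, 0.0419] [0.0025 0.0021 0.2151] spin 0.0001
```

Next I'll lower to just above contact (z about 0.09), then drop the grip to 20 N and press down in small steps.

```bash
python3 -m creep '[[0,0.002,0.002,0.03,0],[0,0.002,0.002,0.08,0],[0,0.002,0.002,0.12,0],[0,0.002,0.002,0.15,0],[0,0.002,0.002,0.163,0],[0,0.002,0.002,0.163,0],[0,0.002,0.002,0.163,0]]'; python3 -m creep '[[0,0,0,0.004,0],[0,0,0,0.008,0],[0,0,0,0.012,0],[0,0,0,0.016,0],[0,0,0,0.018,0]]' 20;  python3 -m creep '[[0,0,0,0.002,0],[0,0,0,0.004,0],[0,0,0,0.004,0]]'
```

```text
clock: 34.6
position: [0.6771, -0.0145, 0.0979]
ee_rot: [0.0, 1.0, 0.021, 0.001]
contact_force: [-0.4, -0.4, -1.4]
width: 0.0532
gripper_force: 32.0
clock: 35.1
position: [0.6768, -0.0148, 0.0885]
ee_rot: [0.0, 1.0, 0.021, 0.0]
contact_force: [-2.0, 0.2, 3.4]
width: 0.0531
gripper_force: 32.5
clock: 35.4
position: [0.6763, -0.0147, 0.0862]
ee_rot: [-0.0, 1.0, 0.021, -0.0]
contact_force: [-3.4, 0.6, 4.9]
width: 0.0531
gripper_force: 32.9
```

```bash
python3 -m creep '[[0,0,0,0.003,0],[0,0,0,0.006,0],[0,0,0,0.009,0],[0,0,0,0.012,0]]'; python3 -m creep '[[0,0,0,0.003,0],[0,0,0,0.006,0],[0,0,0,0.008,0]]'; python3 -c "
from rig import eyes;import cv2
cv2.imwrite('pics/s6.png',cv2.resize(eyes.get_image('scene')['frame'][180:310,190:370,::-1],None,fx=4.4,fy=4.4))"
```

```text
clock: 35.8
position: [0.6766, -0.0149, 0.0797]
ee_rot: [0.0, 1.0, 0.021, -0.0]
contact_force: [-4.4, 0.2, 4.1]
width: 0.0528
gripper_force: 34.1
clock: 36.1
position: [0.677, -0.0149, 0.0758]
ee_rot: [0.0, 1.0, 0.021, 0.0]
contact_force: [-4.7, 0.1, 4.1]
width: 0.0527
gripper_force: 34.8
```

View pics/s6.png

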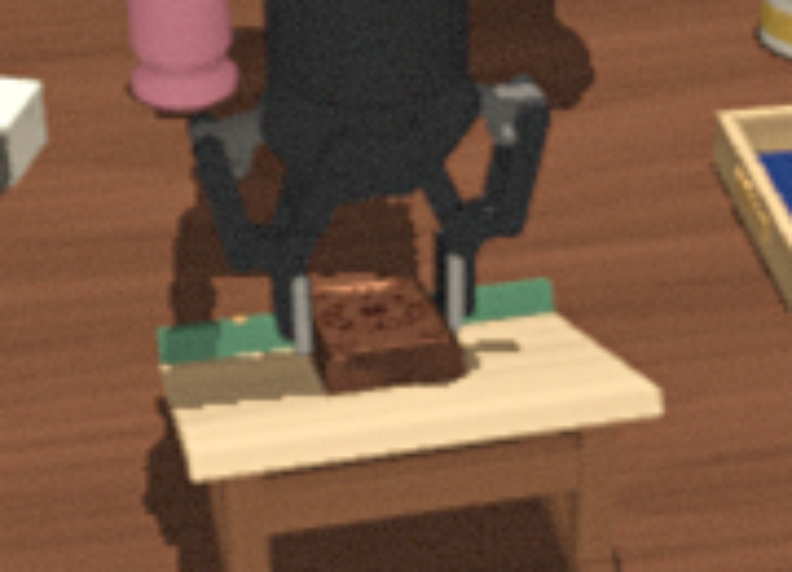

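The plaque is rotating in the grip; its uphill edge is on the board at (390,385).

```bash
python3 -m creep '[[0,0,0,0.003,0],[0,0,0,0.006,0],[0,0,0,0.006,0]]'; python3 -m creep '[[0,0,0,0.003,0],[0,0,0,0.005,0],[0,0,0,0.005,0]]'
```

```text
clock: 36.45
position: [0.6771, -0.0149, 0.0728]
ee_rot: [0.0, 1.0, 0.021, 0.0]
contact_force: [-2.4, -0.8, 2.5]
width: 0.0533
gripper_force: 35.1
clock: 36.75
position: [0.6772, -0.0148, 0.0705]
ee_rot: [0.0, 1.0, 0.021, 0.0]
contact_force: [-2.6, 0.2, 3.5]
width: 0.0529
gripper_force: 35.3
```

```bash
python3 -m creep '[[0,0,0,0.002,0],[0,0,0,0.003,0],[0,0,0,0.003,0]]'
```

```text
clock: 37.05
position: [0.6772, -0.0148, 0.07]
ee_rot: [0.0, 1.0, 0.021, 0.001]
contact_force: [-3.9, -0.6, 8.1]
width: 0.053
gripper_force: 35.8
```

```bash
python3 -m creep '[[0.68,0,0,0,0],[0.72,0,0,0,0],[0.8,0,0,0,0],[0.8,0,0,0,0],[0.8,0,0,0,0],[0.8,0,0,0,0]]';python3 -m creep '[[0.8,0,0,-0.01,0],[0.8,0,0,-0.03,0],[0.8,0,0,-0.08,0],[1,0,0,-0.15,0],[1,0,0,-0.23,0],[1,0,0,-0.3,0],[1,-0.09,0,-0.3,0],[1,-0.18,0,-0.3,0],[1,-0.27,0,-0.3,0],[1,-0.36,0,-0.3,0]]'; python3 -m creep '[[1,0,0,0,0],[1,0,0,0,0],[1,0,0,0,0]]'
python3 - <<'E'
from rig import eyes;import cv2, numpy as np
from geo import *
a=eyes.get_image('scene')['frame'][:,:,::-1]; b=eyes.get_image('top')['frame'][:,:,::-1]
c,s=np.cos(np.radians(25)),np.sin(np.radians(25)); ps=[eyes.regions_of(n,'plaque') for n in('top','scene')]
for p in ps: print([(np.round(d['bbox'],1),round(d['confidence'],2)) for d in p[:2]])
V=[]
for im,C in((a,SC),(b,TOP)):
    im=np.ascontiguousarray(im); q=np.int32(proj(C,[[.68,-.014,.06]])[0]); k=6.5
    r=cv2.resize(im[q[1]-38:q[1]+38,q[0]-60:q[0]+60] if 0 else im[q[1]-38:q[1]+38,q[0]-50:q[0]+50],None,fx=k,fy=k,interpolation=cv2.INTER_CUBIC)[:, :]
    P=[]
    for x,y in((0,-.027),(0,.027),(.09,.027),(.09,-.027)):
        z=.015; X=np.array([c*x-s*z,y,s*x+c*z+.03]); th=.0419; P.append([.633+X[0]*np.cos(th)-X[1]*np.sin(th),-.0157+X[0]*np.sin(th)+X[1]*np.cos(th),X[2]])
    cv2.polylines(r,[np.int32((proj(C,P)-q+[50,38]+.5)*k)],True,(255,255,0),1); V.append(cv2.resize(r,(395,300)))
full=cv2.resize(a[150:310,30:480],(790,281))
cv2.imwrite('pics/s7.png',np.vstack([np.hstack(V),full]))
E
```

```text
clock: 37.65
position: [0.6769, -0.0148, 0.0689]
ee_rot: [0.0, 1.0, 0.021, -0.0]
contact_force: [0.2, 0.1, -0.4]
width: 0.068
gripper_force: 0.0
clock: 38.65
position: [0.4954, -0.0223, 0.22]
ee_rot: [0.0, 1.0, 0.021, 0.001]
contact_force: [0.3, -0.4, 0.3]
width: 0.0854
gripper_force: 0.0
clock: 38.95
position: [0.4987, -0.0225, 0.2201]
ee_rot: [0.0, 1.0, 0.021, 0.002]
contact_force: [0.6, -0.2, -0.4]
width: 0.0853
gripper_force: 0.0
[(array([188.7, 171.5, 213.7, 195.2]), 0.64), (array([291.9, 114.9, 312.7, 127. ]), 0.59)]
[(array([255.5, 247.3, 293.5, 269.6]), 0.86)]
```

View pics/s7.png

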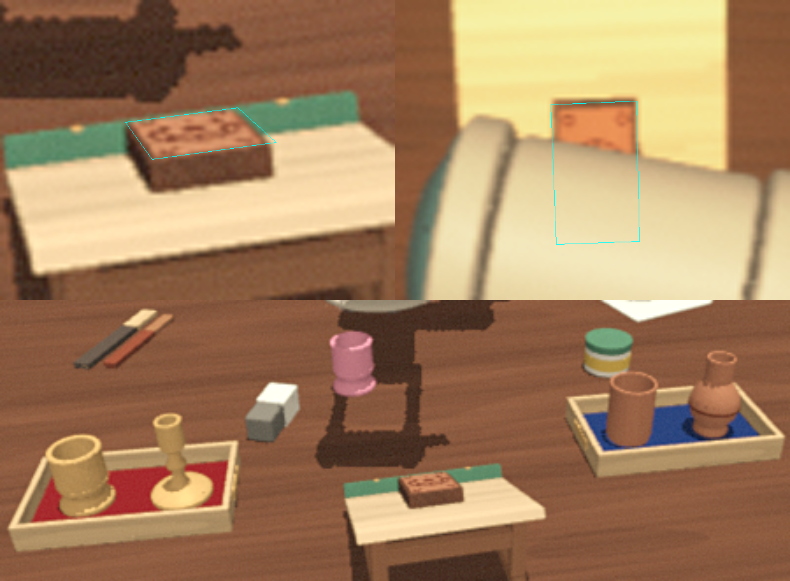

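The plaque appears to sit against the cleat and matches the predicted outline, and all pieces are standing. I'll move the arm aside and check once from the top.

```bash
python3 -m creep '[[1,-0.08,0,-0.05,0],[1,-0.16,0,-0.05,0],[1,-0.24,0,-0.05,0],[1,-0.3,0,-0.05,0],[1,-0.3,0,-0.05,0],[1,-0.3,0,-0.05,0]]'
python3 - <<'E'
from rig import eyes;import cv2, numpy as np
from geo import *
b=np.ascontiguousarray(eyes.get_image('top')['frame'][:,:,::-1])
c,s=np.cos(np.radians(25)),np.sin(np.radians(25)); P=[]
for x,y in((0,-.027),(0,.027),(.09,.027),(.09,-.027)):
    z=.015; X=np.array([c*x-s*z,y,s*x+c*z+.03]); th=.0419; P.append([.633+X[0]*np.cos(th)-X[1]*np.sin(th),-.0157+X[0]*np.sin(th)+X[1]*np.cos(th),X[2]])
k=8;r=cv2.resize(b[85:160,255:350],None,fx=k,fy=k,interpolation=cv2.INTER_CUBIC)
cv2.polylines(r,[np.int32((proj(TOP,P)-[255,85]+.5)*k)],True,(255,255,0),1)
cv2.imwrite('pics/s8.png',r)
E
```

```text
clock: 39.75
position: [0.3479, -0.0288, 0.2444]
ee_rot: [0.0, 1.0, 0.021, 0.001]
contact_force: [0.7, -0.9, 0.2]
width: 0.0854
gripper_force: 0.0
```

View pics/s8.png

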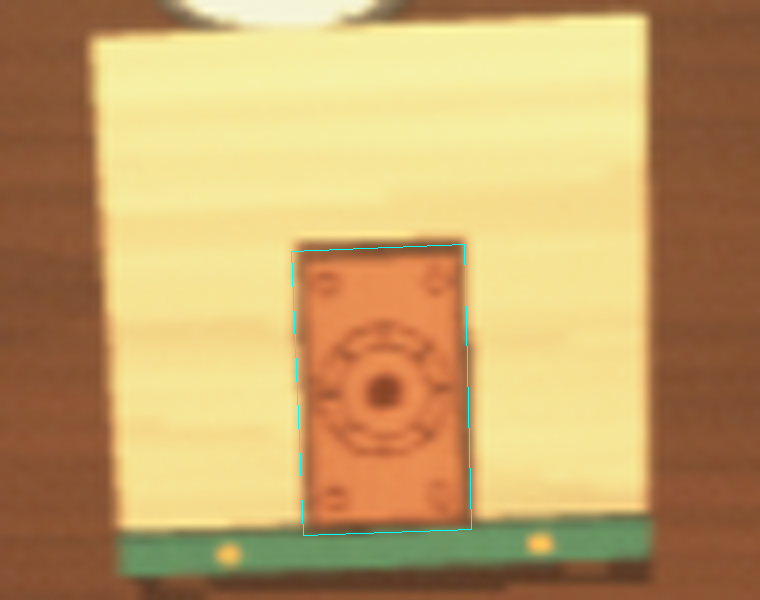

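The plaque lies straight and flat with its short edge on the cleat (rows 525–530 of the crop). I'll hand the job in.

```bash
python3 -c "
from rig import manip; print(manip.sign_off())"
```

```text
the job is handed in; nothing more can be done
None
```

I handed the job in at about 40 s of the 136 s allowed; no verdict was returned. In the last pictures the tumbler and vase stand in the blue tray, the mortar and candlestick stand in the red tray, and the plaque lies face up and straight against the cleat; the robot never touched the tin or the bar.

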